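# Fold up the walls of a knife tray

### The job

The cardboard tray on the folding jig is loaded with its knives but its four walls still lean outwards. Fold all four walls up until each stands upright, so that the tray is a square open box, and leave everything else on the bench where it lies.

Things in the scene. Friction and masses are not known exactly. Their poses are not given: they have to be found in the camera images.
- jig: Folding jig fixed to the bench: plywood board 150 (x) x 240 (y) x 15 mm, carrying a cardboard tray blank, base 110 x 200 x 3 mm, filled to z = 38 mm by a grey insert with knives. Origin: centre of the board's underside, z up, x away from the robot within 0.4 rad. Square 11 mm corner posts at x +-64, y +-109, tops at z = 65 mm; their rubber faces rub the wall ends, so walls stay where they are left
- wall_back (a joint): Angle of the far long wall (+x edge of the jig frame), 200 mm long, 50 high, 3 thick, smooth board; crease at x = +55, z = 18 mm (jig frame). 0 = flat outwards, pi/2 = upright (outer face 3 mm outside the crease, top at z = 68 mm); stopped by the insert at 1.60. Starts leaning out at 0.45 to 0.85; turning takes about 0.5 N at the free edge
- wall_back_edge (a point): Middle of the free edge of wall_back, 50 mm from its crease, half way through the thickness (moves with the wall)
- wall_front (a joint): Angle of the near long wall (-x edge), 200 mm long, 50 high, 3 thick, smooth board; crease at x = -55, z = 18 mm (jig frame). 0 = flat outwards, pi/2 = upright (outer face 3 mm outside the crease, top at z = 68 mm); stopped by the insert at 1.60. Starts leaning out at 0.45 to 0.85; turning takes about 0.5 N at the free edge
- wall_front_edge (a point): Middle of the free edge of wall_front, 50 mm from its crease, half way through the thickness (moves with the wall)
- wall_left (a joint): Angle of the short end wall at +y of the jig frame, 110 mm long, 50 high, 3 thick, smooth board; crease at y = +100, z = 18 mm (jig frame). 0 = flat outwards, pi/2 = upright (outer face 3 mm outside the crease, top at z = 68 mm); stopped by the insert at 1.60. Starts leaning out at 0.45 to 0.85; turning takes about 0.5 N at the free edge
- wall_left_edge (a point): Middle of the free edge of wall_left, 50 mm from its crease, half way through the thickness (moves with the wall)
- wall_right (a joint): Angle of the short end wall at -y, 110 mm long, 50 high, 3 thick, smooth board; crease at y = -100, z = 18 mm (jig frame). 0 = flat outwards, pi/2 = upright (outer face 3 mm outside the crease, top at z = 68 mm); stopped by the insert at 1.60. Starts leaning out at 0.45 to 0.85; turning takes about 0.5 N at the free edge
- wall_right_edge (a point): Middle of the free edge of wall_right, 50 mm from its crease, half way through the thickness (moves with the wall)
- knife: Loose paring knife lying on the bench, 195 mm long, 13 mm high; origin underneath at the bolster, blade to +x; to be left alone
- scale_a: Loose wooden handle blank lying on the bench, 105 x 27 x 13 mm, length along x; origin under its middle; to be left alone
- scale_b: Loose wooden handle blank like scale_a; to be left alone
- rivet_tin: Low open steel tin of rivets, diameter 62, height 30 mm; origin under its centre; to be left alone
- mug: White enamel mug with a red lid, diameter 88, height 85 mm, handle to +y; origin under its centre; to be left alone
- glue_tin: Empty open steel tin, rim diameter 84, height 60 mm; origin under its centre; to be left alone
- hammer: Riveting hammer lying on the bench, 285 mm long, handle along x, head at +x, 24 mm high; origin underneath the handle; to be left alone

How it is judged:
By the outcome, as a careful person would: the job done as asked, in the order asked, and still so for the second after the job is handed in, with the robot touching nothing.
It also fails if it takes over 61 s, if anything falls off the work surface, if the arm or the gripper's body presses on something with over 40 N, if the wrist force passes 120 N, or if a joint passes its speed limit or range.

### The arm

A 6-joint arm with a two-finger parallel gripper is mounted at the origin on the work surface. World frame = base frame: x ahead of the robot, y to its left, z up, the work surface at z = 0. Lengths are in m, angles in rad, forces in N, time in s.
With the tool pointing down it reaches from about 0.3 to 0.95 m from the base axis. Payload 3.1 kg.
Tool frame: the origin (TCP) lies on the centre line of the jaws, within the pads' length; the fingertips stand 14 mm ahead of it and the grasp point (between the pads) lies 5 mm behind it; x points along the fingers, y is the direction in which the jaws open and shut, and the axes are right-handed (so a half turn about x gives the same grasp; the last joint's range is limited). The gripper opens to 85 mm and grips with 20 to 120 N. Pads are 22 mm wide; open, the fingers measure 114 mm over their backs; the gripper's body (76 mm by 85 mm) begins 54 mm behind the grasp point. The pads swing forward as they close: fully open they stand 13 mm farther back than shut.
Start: joints at [1.254, 0.308, 1.634, -0, 1.2, -0.07], TCP at [0.153, 0.606, 0.245] pointing down, gripper open.
Joint ranges: [-3.06, 3.06], [-0.79, 1.96], [0.05, 2.63], [-1.19, 4.34], [0.05, 2.64], [-2.94, 2.94]. Speed limits (rad/s): [2.79, 2.79, 3.14, 3.14, 3.14, 3.14].

### API

Orientations are given as a rotation vector (axis times angle).
In Python, from bench import robot, get_image gives the robot as it stands.
- The arm moves only by the tool play_rows, never from a script. Its argument "plan" is text: rows parted by semicolons, each of 7 numbers parted by spaces: the opening, from -1 (shut) to 1 (fully open), then the shift along the tool's x, y, z as a fraction of full scale, then the turn, a rotation vector about the tool's x, y, z as a fraction of full scale. A call has 1 to 20 rows; each row shifts and turns the commanded pose from where the row before left it, along the tool's axes as they then stand; what a row does not reach is not made up. Full scale, the value 1, is 6 cm for a shift and 4 degrees for a turn. A row lasts 1/8 s, in which the tool goes at most 62.5 mm and 10.7 degrees, less where a joint would pass 70% of its speed; a pose out of reach is approached as far as the arm can. A call with a number of a shift or a turn outside -1 to 1 is refused whole. A call with a gripper value outside its range is refused whole. The fingers move at their own pace and stop on an object; the grip force is fixed at half the most. Time passes only in rows, so rows that do not move let the fingers close. It gives the time, the measured TCP pose, the force and the opening at its end, in the units of the state.
- robot.observe(): the state, without advancing time (a new reading comes with each control period).
- get_image(name): name is "side" or "top" or "wrist"; returns a dict with "pixels" (384x512x3 uint8, red, green, blue), "fx", "fy", "cx", "cy" (pixels), "world_to_cam" (4x4, takes a point from world to camera coordinates). Camera axes: x right, y down, z forward; pixel columns grow to the right and rows downward; lengths in m; the calibration is good to about 2 mm. A picture is of the moment at which its call begins. There is no depth.
- robot.job_done(): hands the job in, once; it reports no verdict.
The state is a dict: "t": time; "qpos": joint angles; "joint_velocities": joint speeds; "joint_efforts": joint torques, N m; "tool_pos": TCP position; "ee_rot": TCP orientation; "ft_force": force on the tool from outside, world axes, zero at the start; "ft_torque": the same for the moment, N m; "width": opening from 0.0 (shut) to 1.0 (fully open).
Only numpy, scipy, OpenCV 4.12 (cv2) and the standard library are available. Lean on these libraries where they do the work, as an engineer would, in place of code of your own. Each camera call takes 0.05 s, during which the arm holds its last target. There are 200 camera calls.

## Working session

There is one attempt and no reset: what is moved stays moved. The work goes in short steps, Python scripts to look and compute and a tool call to move; the robot and the scene stay as the last step left them, time stands still between calls to the robot, and variables do not carry over. Pictures are saved under pics/ and viewed, about 8 in all and at most 12, crops included, and the job is handed in when it is done.

Besides the shell and the picture viewer there is one more tool, called after "Emit:" as name(argument=value, ...) on one line, values as JSON. play_rows: Moves the arm, as the interface text tells. Shift numbers are shares of 6 cm and turn numbers shares of 4 degrees, none past 1 either way. Its arguments: {"type":"object","properties":{"plan":{"type":"string"}},"required":["plan"]}

```bash
mkdir -p pics; ls
python3 - <<'E'
from bench import robot,get_image
import cv2
s=robot.observe();print(s)
for n in("top","side"):
    g=get_image(n);cv2.imwrite(f"pics/{n}0.png",g["pixels"][:,:,::-1]);print(n,g["fx"],g["cx"],g["cy"],g["world_to_cam"].round(3).tolist())
E
```

```text
pics
{'t': 0.0, 'qpos': array([ 1.25425837e+00,  3.08977078e-01,  1.63521217e+00, -1.41400043e-06,
        1.19967626e+00, -6.96823092e-02]), 'joint_velocities': array([-1.01309471e-03,  1.22736778e-04,  2.33426498e-04, -1.05532042e-05,
       -1.79099953e-03,  1.50550371e-04]), 'joint_efforts': array([ 1.16139399e-03, -4.15250659e+01, -2.76672471e+01, -4.92807544e-05,
        1.00291750e-02, -1.98162451e-05]), 'tool_pos': array([0.1524912 , 0.6052937 , 0.24405221]), 'ee_rot': array([ 0.19204626,  1.56252961, -0.19555801]), 'ft_force': array([ 0.12035621, -0.34708686,  0.10537927]), 'ft_torque': array([-0.0175147 , -0.01658294,  0.01369716]), 'width': 0.9989480363556418}
top 356.00228538665516 259.08628588300263 195.04667961404263 [[-0.017, -1.0, 0.021, -0.012], [-0.991, 0.014, -0.131, 0.585], [0.13, -0.024, -0.991, 0.975], [0.0, 0.0, 0.0, 1.0]]
side 454.10855883745353 253.09447479866932 207.21188288933385 [[0.998, -0.061, 0.018, -0.574], [-0.034, -0.744, -0.667, 0.049], [0.054, 0.665, -0.745, 1.151], [0.0, 0.0, 0.0, 1.0]]
```

View pics/top0.png

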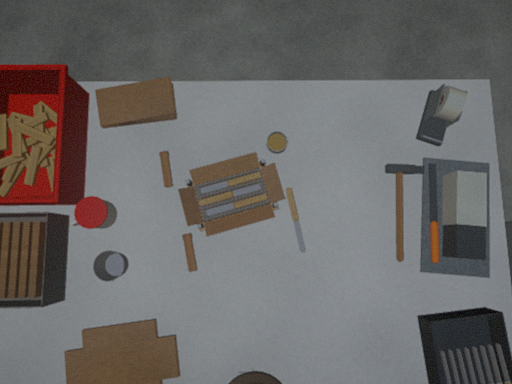

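View pics/side0.png

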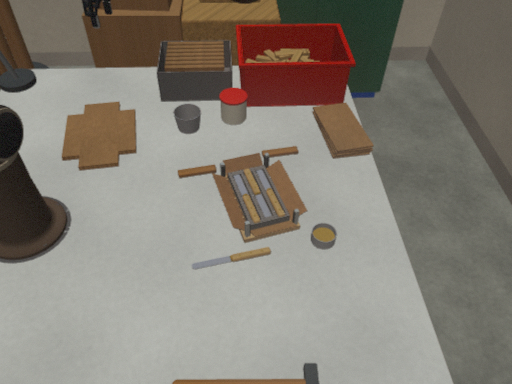

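Run:
```python
import cv2,numpy as np
t=cv2.imread("pics/top0.png")[140:250,165:300];s=cv2.imread("pics/side0.png")[140:250,200:320]
cv2.imwrite("pics/c1.png",cv2.resize(t,None,fx=5.5,fy=5.5,interpolation=2)) 
cv2.imwrite("pics/c2.png",cv2.resize(s,None,fx=5,fy=5,interpolation=2))
```

```text
(no output)
```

View pics/c1.png

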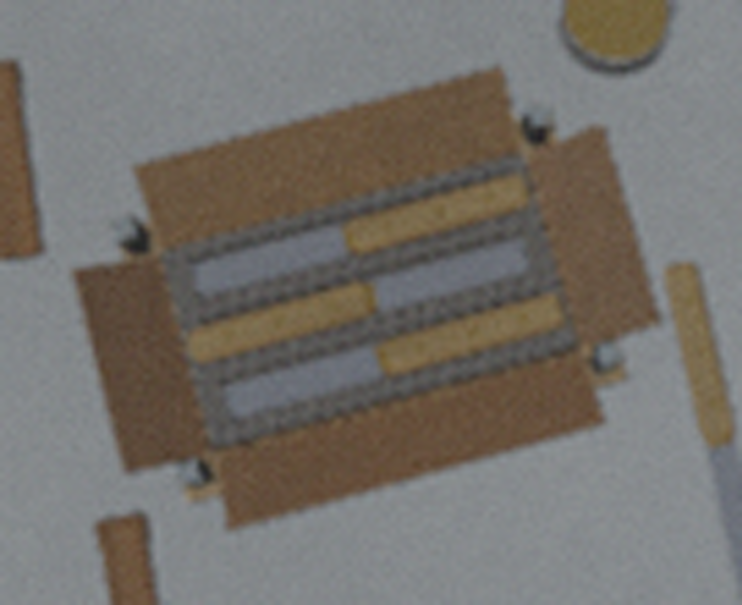

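View pics/c2.png

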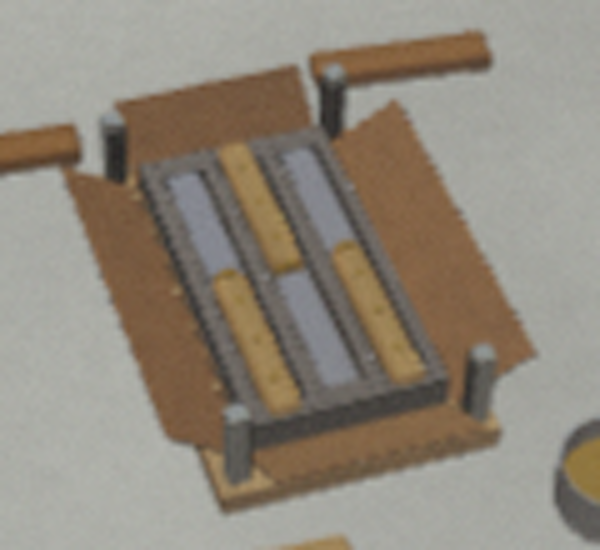

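```bash
cat > h.py <<'E'
import numpy as np
from bench import robot,get_image
from scipy.spatial.transform import Rotation as R
def ray(g,uv):
    W=np.array(g["world_to_cam"]);d=np.array([(uv[0]-g["cx"])/g["fx"],(uv[1]-g["cy"])/g["fy"],1.])
    return -W[:3,:3].T@W[:3,3],W[:3,:3].T@d
def plane(g,uv,z):
    c,d=ray(g,uv);return c+d*(z-c[2])/d[2]
def tri(g1,a,g2,b):
    c,d=ray(g1,a);e,f=ray(g2,b)
    k=np.linalg.lstsq(np.c_[d,-f],e-c,rcond=None)[0];p,q=c+k[0]*d,e+k[1]*f
    return (p+q)/2,np.linalg.norm(p-q)
def jig(world,P): # yaw, origin fit of named jig pts
    m=P.mean(0);w=world.mean(0);a=P-m;b=world-w
    th=np.arctan2((a[:,0]*b[:,1]-a[:,1]*b[:,0]).sum(),(a*b).sum());Rm=np.array([[np.cos(th),-np.sin(th)],[np.sin(th),np.cos(th)]])
    o=w-Rm@m;return th,o,np.linalg.norm(b-a@Rm.T,axis=1)
E
python3 - <<'E'
from h import *
t=get_image("top");s=get_image("side")
T=lambda p:(p[0]/5.5+165,p[1]/5.5+140);S=lambda p:(p[0]/5+200,p[1]/5+140)
# order fl fr nr nl
P=np.array([[64,109],[64,-109],[-64,-109],[-64,109]])/1e3
for g,f,px in((t,T,[(130,225),(540,115),(607,355),(197,468)]),(s,S,[(333,72),(483,352),(236,412),(113,119)])):
    w=np.array([plane(g,f(p),.065)[:2] for p in px]);print(jig(w,P))
w=np.array([plane(t,T(p),.038)[:2] for p in[(163,247),(520,157),(578,345),(212,447)]]);print('ins',jig(w,np.array([[55,100],[55,-100],[-55,-100],[-55,100]])/1e3))
for n,a,b in(("backL",(137,165),(397,102)),("backR",(500,68),(537,355)),("frL",(228,528),(68,172)),("frR",(604,423),(168,438)),("leN",(127,470),(118,103)),("leF",(77,270),(298,67))):
    print(n,*tri(t,T(a),s,S(b)))
for p in((604,128),(658,322)):print("right z.045",plane(t,T(p),.045))
for n,p in(("tin",(617,20)),("knife",(690,360))):print(n,plane(t,T(p),.02))
o=robot.observe();print(R.from_rotvec(o["ee_rot"]).as_matrix().round(3))
E
```

```text
(np.float64(0.25624299140079254), array([0.58900754, 0.05381874]), array([0.00131808, 0.00187055, 0.00276689, 0.00330868]))
(np.float64(0.26279261789073116), array([0.58958505, 0.05394087]), array([0.00129537, 0.00075541, 0.00116905, 0.00140815]))
ins (np.float64(0.25093942069043546), array([0.58825041, 0.0554951 ]), array([0.00422245, 0.00611801, 0.00382946, 0.00354471]))
backL [0.65926349 0.17504345 0.04108509] 9.114839920006356e-05
backR [ 0.71064652 -0.01411908  0.03816058] 0.0024539218886044075
frL [0.47326898 0.12784337 0.0397247 ] 0.003926159857872335
frR [ 0.52230642 -0.06421633  0.04395043] 0.001842477444310981
leN [0.50233582 0.17852168 0.04298503] 0.0020021546316370807
leF [0.60508496 0.20514342 0.04233884] 0.001414533498224959
right z.045 [ 0.67499498 -0.06768912  0.045     ]
right z.045 [ 0.57284491 -0.09318169  0.045     ]
tin [ 0.73975735 -0.0777962   0.02      ]
knife [ 0.55548375 -0.11191284  0.02      ]
[[-0.     0.244  0.97 ]
 [-0.001  0.97  -0.244]
 [-1.    -0.002 -0.   ]]
```

Emit:
play_rows(plan="-1 0 0 0 -0.9 0 0;-1 0 0 0 -0.9 0 0;-1 0 0 0 -0.9 0 0;-1 0 0 0 -0.9 0 0;-1 0 0 0 -0.9 0 0;-1 0 0 0 -0.9 0 0;-1 0 0 0 -0.9 0 0;-1 0 0 0 -0.9 0 0;-1 0 -0.67 0.43 0 0 0;-1 0 -0.67 0.43 0 0 0;-1 0 -0.67 0.43 0 0 0;-1 0 -0.67 0.43 0 0 0")

```text
t: 1.7
tool_pos: [0.2941, 0.4754, 0.2451]
ee_rot: [-0.201, 1.561, 0.201]
ft_force: [0.0, 0.6, 0.1]
width: -0.001
```

```bash
cat >> h.py <<'E'
def where():
    o=robot.observe();M=R.from_rotvec(o["ee_rot"]).as_matrix();th=.26;J=np.array([[np.cos(th),np.sin(th)],[-np.sin(th),np.cos(th)]])
    print("t",round(o["t"],2),"jig mm",(1e3*J@(o["tool_pos"][:2]-[.5893,.0539])).round(1),"z",round(1e3*o["tool_pos"][2],1),"tool z in jig",(J@M[:2,2]).round(3),"x",M[:,0].round(3),"F",o["ft_force"].round(1),"w",round(o["width"],2),"q6",o["qpos"][5].round(2))
E
python3 -c "from h import *;where()"
```

```text
t 1.7 jig mm [-176.9  483.3] z 245.1 tool z in jig [ 1.    -0.004] x [ 0. -0. -1.] F [0.  0.6 0.1] w -0.0 q6 -0.89
```

Emit:
play_rows(plan="-1 0 -0.67 0.44 0 0 0;-1 0 -0.67 0.44 0 0 0;-1 0 -0.67 0.44 0 0 0;-1 0 -0.67 0.44 0 0 0;-1 0 -0.67 0.44 0 0 0;-1 0 -0.67 0.44 0 0 0;-1 0 -0.67 0.44 0 0 0;-1 0 -0.67 0.44 0 0 0;-1 0 -0.67 0.44 0 0 0;-1 0 -0.67 0.44 0 0 0;-1 0.8 -0.67 0.44 0 0 0;-1 0.8 -0.5 0.44 0 0 0;-1 0.7 0 0 0 0 0;-1 0 0 0 0 0 0")

```text
t: 3.45
tool_pos: [0.7121, 0.1016, 0.105]
ee_rot: [-0.2, 1.573, 0.201]
ft_force: [-1.0, -0.3, -0.2]
width: 0.004
```

```bash
python3 -c "
from h import *;where()
import cv2
g=get_image('side');cv2.imwrite('pics/s1.png',cv2.resize(g['pixels'][80:280,150:400,::-1],None,fx=3,fy=3,interpolation=2))"
```

```text
t 3.45 jig mm [130.9  14.6] z 105.0 tool z in jig [ 1.    -0.005] x [-0.012 -0.001 -1.   ] F [-1.  -0.3 -0.2] w 0.0 q6 -1.74
```

View pics/s1.png

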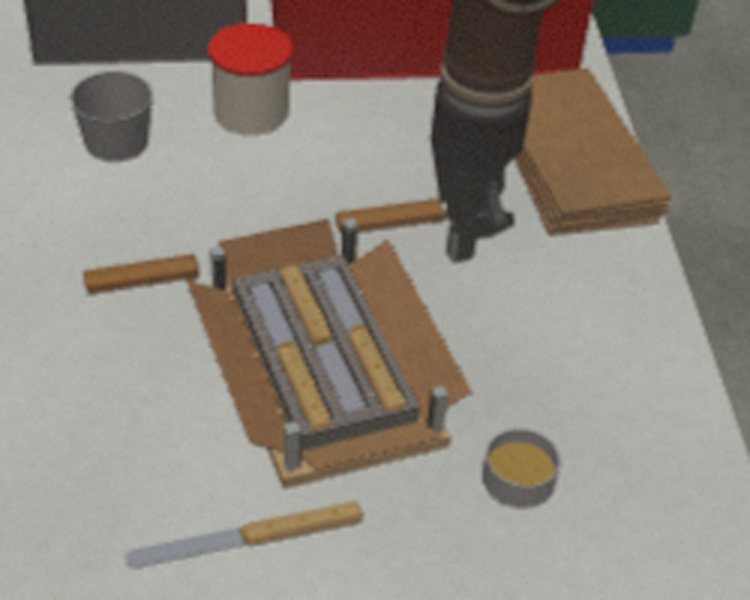

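Emit:
play_rows(plan="-1 0.5 0 0 0 0 0;-1 0.5 0 0 0 0 0;-1 0 0 -0.2 0 0 0;-1 0 0 -0.2 0 0 0;-1 0 0 -0.2 0 0 0;-1 0 0 -0.2 0 0 0;-1 0 0 -0.1 0 0 0;-1 0 0 0 0 0 0")

```text
t: 4.5
tool_pos: [0.6825, 0.0935, 0.0668]
ee_rot: [-0.196, 1.516, 0.2]
ft_force: [15.2, 9.3, 16.6]
width: -0.003
```

```bash
python3 -c "
from h import *;where()
import cv2
g=get_image('side');cv2.imwrite('pics/s2.png',cv2.resize(g['pixels'][130:260,190:340,::-1],None,fx=4,fy=4,interpolation=2))"
```

```text
t 4.5 jig mm [100.3  14.3] z 66.8 tool z in jig [ 0.999 -0.006] x [ 0.044  0.009 -0.999] F [15.2  9.3 16.6] w -0.0 q6 -1.76
```

View pics/s2.png

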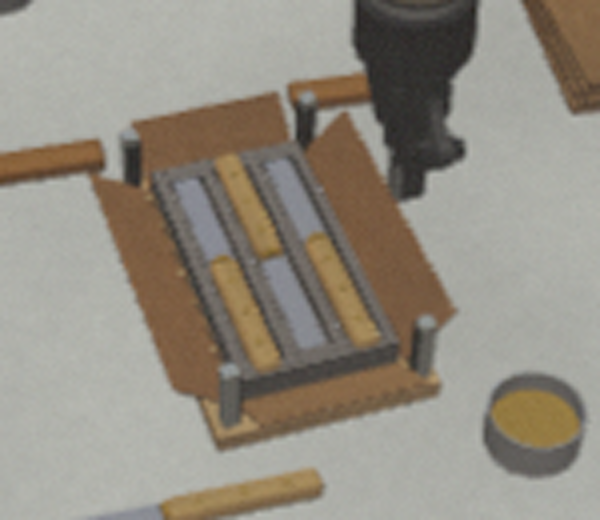

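Emit:
play_rows(plan="-1 0 0 0 0 0 0")

```text
t: 4.68
tool_pos: [0.6825, 0.0935, 0.0668]
ee_rot: [-0.196, 1.517, 0.2]
ft_force: [14.3, 8.7, 16.9]
width: 0.001
```

```bash
python3 -c "
from h import *;where();o=robot.observe();print(o['qpos'].round(3),o['joint_velocities'].round(3),o['joint_efforts'].round(2))
"
```

```text
t 4.67 jig mm [100.3  14.3] z 66.8 tool z in jig [ 0.999 -0.006] x [ 0.044  0.008 -0.999] F [14.3  8.7 16.9] w 0.0 q6 -1.76
[ 0.071  0.6    1.607  0.007  0.89  -1.758] [ 0.     0.002 -0.    -0.001 -0.     0.002] [ -5.   -33.63  -6.93  -2.06   4.4   -0.05]
```

Emit:
play_rows(plan="-1 0 0 0.5 0 0 0;-1 0 0 0.5 0 0 0;-1 0 0 0 0 0 0;-1 0 0 0 0 0 0")

```text
t: 5.18
tool_pos: [0.7215, 0.1039, 0.0523]
ee_rot: [-0.201, 1.561, 0.201]
ft_force: [-0.1, -0.1, -0.2]
width: 0.004
```

```bash
python3 -c "
from h import *;where()
import cv2
g=get_image('side');cv2.imwrite('pics/s3.png',cv2.resize(g['pixels'][130:260,190:340,::-1],None,fx=4,fy=4,interpolation=2))"
```

```text
t 5.17 jig mm [140.6  14.3] z 52.3 tool z in jig [ 1.    -0.004] x [ 0. -0. -1.] F [-0.1 -0.1 -0.2] w 0.0 q6 -1.74
```

View pics/s3.png

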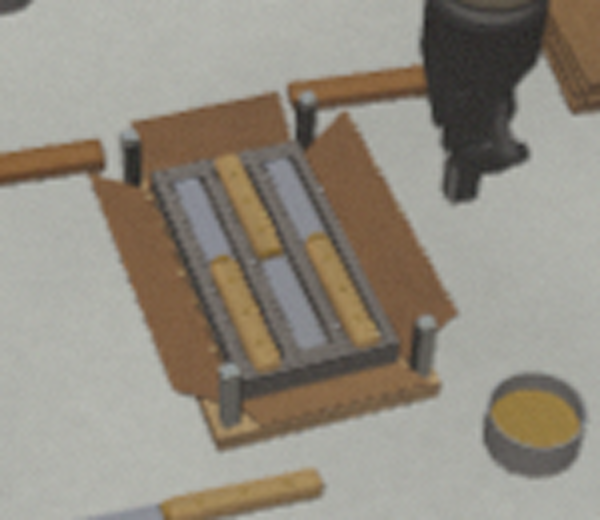

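```bash
python3 -c "
from h import *
g=get_image('side');W=g['world_to_cam'];th=.26
for z in (.02,.03,.04,.05):
  p=np.array([.5893+np.cos(th)*.1406-np.sin(th)*.0143,.0539+np.sin(th)*.1406+np.cos(th)*.0143,z,1]);c=W@p
  print(z,(c[0]/c[2]*g['fx']+g['cx']-190)*4,(c[1]/c[2]*g['fy']+g['cy']-130)*4)"
```

```text
0.02 456.4389583944369 212.18281622803613
0.03 457.93121745339295 201.80277908179153
0.04 459.4415635346495 191.29693002493036
0.05 460.97032748058746 180.66296774375985
```

Emit:
play_rows(plan="-1 0.3 0 0 0 0 0;-1 0 0 -0.17 0 0 0;-1 0 0 -0.17 0 0 0;-1 0 0 -0.17 0 0 0;-1 -0.07 0 -0.04 0 0 0;-1 -0.07 0 -0.05 0 0 0;-1 -0.06 0 -0.05 0 0 0;-1 -0.06 0 -0.06 0 0 0;-1 -0.05 0 -0.06 0 0 0;-1 -0.05 0 -0.07 0 0 0;-1 -0.04 0 -0.07 0 0 0;-1 -0.03 0 -0.08 0 0 0;-1 -0.02 0 -0.08 0 0 0;-1 0 0 0 0 0 0")

```text
t: 7.02
tool_pos: [0.6595, 0.0877, 0.0601]
ee_rot: [-0.201, 1.562, 0.201]
ft_force: [-0.1, 0.9, 0.4]
width: 0.003
```

```bash
python3 -c "
from h import *;where()
import cv2
g=get_image('side');cv2.imwrite('pics/s4.png',cv2.resize(g['pixels'][130:260,190:340,::-1],None,fx=4,fy=4,interpolation=2))"
```

```text
t 7.03 jig mm [76.5 14.6] z 60.1 tool z in jig [ 1.    -0.004] x [-0.001 -0.    -1.   ] F [-0.1  0.9  0.4] w 0.0 q6 -1.76
```

View pics/s4.png

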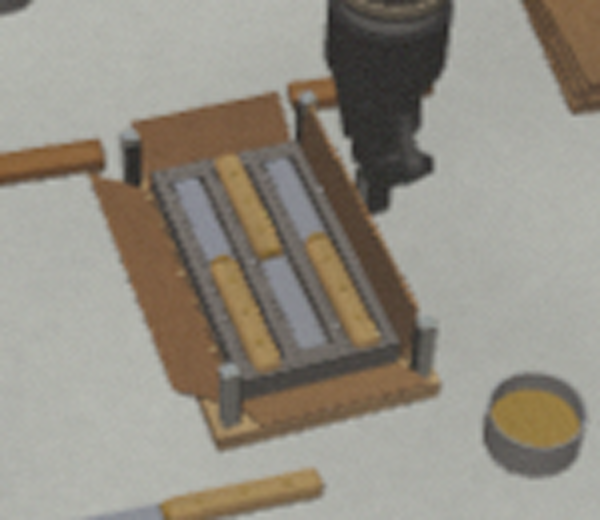

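Emit:
play_rows(plan="-1 0 0 -0.04 0 0 0;-1 0 0 -0.04 0 0 0;-1 0 0 -0.04 0 0 0;-1 0 0 0 0 0 0")

```text
t: 7.58
tool_pos: [0.6534, 0.086, 0.0603]
ee_rot: [-0.201, 1.561, 0.201]
ft_force: [1.1, -0.8, 0.7]
width: -0.005
```

Emit:
play_rows(plan="-1 0 0 -0.04 0 0 0;-1 0 0 0 0 0 0")

```text
t: 7.82
tool_pos: [0.6532, 0.086, 0.0607]
ee_rot: [-0.2, 1.555, 0.201]
ft_force: [4.8, 1.6, -3.0]
width: -0.0
```

```bash
python3 -c "
from h import *;where()"
```

```text
t 7.83 jig mm [70.  14.6] z 60.7 tool z in jig [ 1.    -0.004] x [ 0.006  0.001 -1.   ] F [ 4.8  1.6 -3. ] w -0.0 q6 -1.76
```

Emit:
play_rows(plan="-1 0 0 0.3 0 0 0;-1 -0.2 0 0.3 0 0 0;-1 -0.8 0 0 0 0 0;-1 -0.2 0 -0.5 0 0 0;-1 0 -0.1 -0.8 0 0 0;-1 0 -0.1 -0.8 0 0 0;-1 0 0 -0.8 0 0 0;-1 0 0 -0.8 0 0 0;-1 0 0 -0.4 0 0 0;-1 0 0 0 0 0 0;-1 0.5 0 0 0 0 0;-1 0.5 0 0 0 0 0;-1 0 0 0 0 0 0")

```text
t: 9.45
tool_pos: [0.4495, 0.0209, 0.0704]
ee_rot: [-0.2, 1.566, 0.202]
ft_force: [-0.3, -1.0, -0.4]
width: -0.0
```

```bash
python3 -c "
from h import *;where()"
```

```text
t 9.45 jig mm [-143.6    4. ] z 70.4 tool z in jig [ 1.    -0.004] x [-0.005  0.    -1.   ] F [-0.3 -1.  -0.4] w -0.0 q6 -1.88
```

Emit:
play_rows(plan="-1 0.3 0 0 0 0 0;-1 0.3 0 0 0 0 0;-1 0 0 0.18 0 0 0;-1 0 0 0.18 0 0 0;-1 0 0 0.18 0 0 0;-1 -0.07 0 0.04 0 0 0;-1 -0.07 0 0.05 0 0 0;-1 -0.06 0 0.05 0 0 0;-1 -0.06 0 0.06 0 0 0;-1 -0.05 0 0.06 0 0 0;-1 -0.05 0 0.07 0 0 0;-1 -0.04 0 0.07 0 0 0;-1 -0.03 0 0.08 0 0 0;-1 -0.02 0 0.08 0 0 0;-1 0 0 0 0 0 0")

```text
t: 11.32
tool_pos: [0.5154, 0.0374, 0.0633]
ee_rot: [-0.201, 1.56, 0.201]
ft_force: [1.7, -0.5, -0.5]
width: 0.003
```

```bash
python3 -c "
from h import *;where()"
```

```text
t 11.32 jig mm [-75.6   3.1] z 63.3 tool z in jig [ 1.    -0.004] x [ 0.001  0.    -1.   ] F [ 1.7 -0.5 -0.5] w 0.0 q6 -1.84
```

Emit:
play_rows(plan="-1 0 0 0.04 0 0 0;-1 0 0 0.04 0 0 0;-1 0 0 0 0 0 0")

```text
t: 11.7
tool_pos: [0.5194, 0.0386, 0.0631]
ee_rot: [-0.201, 1.561, 0.201]
ft_force: [0.5, 0.4, 0.3]
width: 0.008
```

Emit:
play_rows(plan="-1 0 0 0.04 0 0 0;-1 0 0 0 0 0 0")

```text
t: 11.95
tool_pos: [0.5217, 0.0392, 0.0632]
ee_rot: [-0.201, 1.561, 0.201]
ft_force: [-0.7, 0.1, -0.1]
width: -0.001
```

```bash
python3 -c "
from h import *;where()"
```

```text
t 11.95 jig mm [-69.1   3.2] z 63.2 tool z in jig [ 1.    -0.004] x [ 0.  0. -1.] F [-0.7  0.1 -0.1] w -0.0 q6 -1.83
```

Emit:
play_rows(plan="-1 0 0 0.04 0 0 0;-1 0 0 0.02 0 0 0;-1 0 0 0 0 0 0")

```text
t: 12.32
tool_pos: [0.5249, 0.0401, 0.0631]
ee_rot: [-0.201, 1.562, 0.201]
ft_force: [-0.3, 0.1, 0.3]
width: -0.001
```

```bash
python3 -c "
from h import *;where()"
```

```text
t 12.32 jig mm [-65.8   3.2] z 63.1 tool z in jig [ 1.    -0.004] x [-0. -0. -1.] F [-0.3  0.1  0.3] w -0.0 q6 -1.83
```

Emit:
play_rows(plan="-1 0 0 0.04 0 0 0;-1 0 0 0 0 0 0")

```text
t: 12.58
tool_pos: [0.5251, 0.0403, 0.0626]
ee_rot: [-0.201, 1.567, 0.201]
ft_force: [-4.6, -1.5, 3.4]
width: -0.001
```

```bash
python3 -c "
from h import *;where()
import cv2
g=get_image('top');cv2.imwrite('pics/t5.png',cv2.resize(g['pixels'][140:250,165:300,::-1],None,fx=5.5,fy=5.5,interpolation=2))
g=get_image('side');cv2.imwrite('pics/s5.png',cv2.resize(g['pixels'][130:260,190:340,::-1],None,fx=4,fy=4,interpolation=2))"
```

```text
t 12.57 jig mm [-65.5   3.4] z 62.6 tool z in jig [ 1.    -0.004] x [-0.005 -0.001 -1.   ] F [-4.6 -1.5  3.4] w -0.0 q6 -1.83
```

View pics/s5.png

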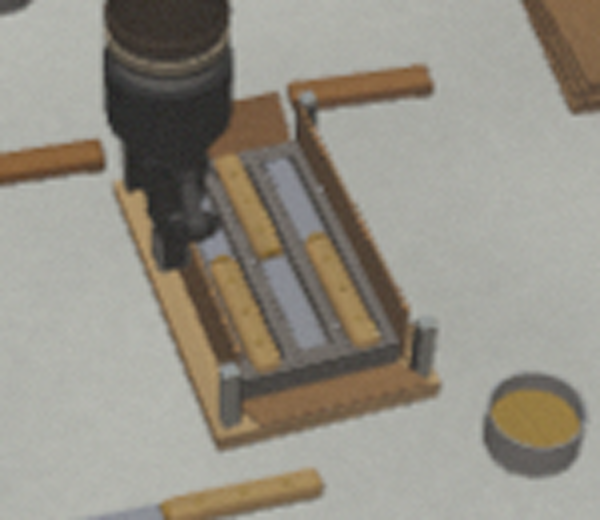

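Emit:
play_rows(plan="-1 0 0 -0.3 0 0 0;-1 -0.2 0 -0.3 0 0 0;-1 -0.8 0 0 0 0 0;-1 0 0 0 1 0 0;-1 0 0 0 1 0 0;-1 0 0 0 1 0 0;-1 0 0 0 1 0 0;-1 0 0 0 1 0 0;-1 0 0 0 1 0 0;-1 0 0 0 1 0 0;-1 0 0 0 1 0 0;-1 0 0 0 1 0 0;-1 0 0 0 1 0 0;-1 0 0 0 1 0 0;-1 0 0 0 1 0 0;-1 0 0 0 1 0 0;-1 0 0 0 1 0 0;-1 0 0 0 1 0 0;-1 0 0 0 1 0 0;-1 0 0 0 1 0 0")

```text
t: 15.18
tool_pos: [0.4932, 0.0316, 0.1233]
ee_rot: [0.729, 1.444, -0.727]
ft_force: [-0.0, -0.2, -0.2]
width: -0.003
```

Emit:
play_rows(plan="-1 0 0 0 1 0 0;-1 0 0 0 1 0 0;-1 0 0 0 1 0 0;-1 0 0 0 1 0 0;-1 0 0 0 1 0 0;-1 0 0 0 0.5 0 0;-1 0 0.5 -0.6 0 0 0;-1 0 0.5 -0.6 0 0 0;-1 0 0.5 -0.6 0 0 0;-1 0 0 0 0 0 0")

```text
t: 16.42
tool_pos: [0.5541, 0.1617, 0.1237]
ee_rot: [1.018, 1.319, -1.013]
ft_force: [-0.2, -0.5, 0.7]
width: 0.001
```

```bash
python3 -c "
from h import *;where()"
```

```text
t 16.43 jig mm [ -6.3 113.2] z 123.7 tool z in jig [-0.001 -1.   ] x [ 0.003  0.001 -1.   ] F [-0.2 -0.5  0.7] w 0.0 q6 -0.05
```

Emit:
play_rows(plan="-1 0 0.13 -0.6 0 0 0;-1 0 0 -0.55 0 0 0;-1 0 0 0 0 0 0;-1 0.5 0 0 0 0 0;-1 0.5 0 0 0 0 0;-1 0.4 0 0 0 0 0;-1 0 0 0 0 0 0")

```text
t: 17.3
tool_pos: [0.5401, 0.2253, 0.0369]
ee_rot: [1.016, 1.322, -1.024]
ft_force: [-0.4, 0.4, 0.5]
width: -0.0
```

```bash
python3 -c "
from h import *;where()"
```

```text
t 17.3 jig mm [ -3.5 178.3] z 36.9 tool z in jig [-0.005 -1.   ] x [-0.005 -0.002 -1.   ] F [-0.4  0.4  0.5] w -0.0 q6 0.07
```

Emit:
play_rows(plan="-1 0 0 0.14 0 0 0;-1 0 0 0.14 0 0 0;-1 0 0 0.14 0 0 0;-1 -0.07 0 0.04 0 0 0;-1 -0.07 0 0.05 0 0 0;-1 -0.06 0 0.05 0 0 0;-1 -0.06 0 0.06 0 0 0;-1 -0.05 0 0.06 0 0 0;-1 -0.05 0 0.07 0 0 0;-1 -0.04 0 0.07 0 0 0;-1 -0.03 0 0.08 0 0 0;-1 -0.02 0 0.08 0 0 0;-1 0 0 0 0 0 0")

```text
t: 18.92
tool_pos: [0.5574, 0.1702, 0.0663]
ee_rot: [1.019, 1.319, -1.019]
ft_force: [1.2, 0.3, -0.8]
width: -0.001
```

Emit:
play_rows(plan="-1 0 0 0.04 0 0 0;-1 0 0 0.04 0 0 0;-1 0 0 0 0 0 0")

```text
t: 19.3
tool_pos: [0.5584, 0.1659, 0.0661]
ee_rot: [1.019, 1.319, -1.019]
ft_force: [0.1, -0.1, -0.0]
width: 0.003
```

```bash
python3 -c "
from h import *;where()"
```

```text
t 19.3 jig mm [ -1.1 116.2] z 66.1 tool z in jig [-0.004 -1.   ] x [-0. -0. -1.] F [ 0.1 -0.1 -0. ] w 0.0 q6 -0.04
```

Emit:
play_rows(plan="-1 0 0 0.04 0 0 0;-1 0 0 0.02 0 0 0;-1 0 0 0 0 0 0")

```text
t: 19.68
tool_pos: [0.5586, 0.1653, 0.0662]
ee_rot: [1.023, 1.323, -1.018]
ft_force: [-1.6, 8.4, 0.6]
width: -0.001
```

Emit:
play_rows(plan="-1 0 0 0.03 0 0 0;-1 0 0 0 0 0 0")

```text
t: 19.92
tool_pos: [0.5586, 0.1651, 0.0662]
ee_rot: [1.026, 1.324, -1.018]
ft_force: [-3.4, 13.6, 1.1]
width: -0.001
```

```bash
python3 -c "
from h import *;where()"
```

```text
t 19.93 jig mm [ -1.1 115.3] z 66.2 tool z in jig [-0.007 -1.   ] x [-0.002  0.007 -1.   ] F [-3.4 13.6  1.1] w -0.0 q6 -0.05
```

Emit:
play_rows(plan="-1 0 0 -0.3 0 0 0;-1 -0.2 0 -0.3 0 0 0;-1 -0.8 0 0 0 0 0;-1 0 0.1 0.4 0 0 0;-1 0 0 0.8 0 0 0;-1 0 0 0.8 0 0 0;-1 0 0 0.8 0 0 0;-1 0 0 0.8 0 0 0;-1 0 0 0.8 0 0 0;-1 0 0 0.8 0 0 0;-1 0 0 0.4 0 0 0;-1 0 0 0 0 0 0")

```text
t: 21.42
tool_pos: [0.6419, -0.1289, 0.1266]
ee_rot: [1.02, 1.318, -1.02]
ft_force: [-0.1, -0.0, -0.3]
width: 0.003
```

```bash
python3 -c "
from h import *;where()"
```

```text
t 21.43 jig mm [   3.8 -190.2] z 126.6 tool z in jig [-0.006 -1.   ] x [ 0.001 -0.    -1.   ] F [-0.1 -0.  -0.3] w 0.0 q6 -0.52
```

Emit:
play_rows(plan="-1 0.5 0 0 0 0 0;-1 0.5 0 0 0 0 0;-1 0.5 0 0 0 0 0;-1 0 0 0 0 0 0;-1 0 0 -0.22 0 0 0;-1 0 0 -0.22 0 0 0;-1 0 0 -0.22 0 0 0;-1 -0.07 0 -0.04 0 0 0;-1 -0.07 0 -0.05 0 0 0;-1 -0.06 0 -0.05 0 0 0;-1 -0.06 0 -0.06 0 0 0;-1 -0.05 0 -0.06 0 0 0;-1 -0.05 0 -0.07 0 0 0;-1 -0.04 0 -0.07 0 0 0;-1 -0.03 0 -0.08 0 0 0;-1 -0.02 0 -0.08 0 0 0;-1 0 0 0 0 0 0")

```text
t: 23.55
tool_pos: [0.6228, -0.0565, 0.0632]
ee_rot: [1.018, 1.32, -1.018]
ft_force: [0.1, 0.2, 0.4]
width: 0.001
```

```bash
python3 -c "
from h import *;where()"
```

```text
t 23.55 jig mm [   4.  -115.3] z 63.2 tool z in jig [-0.004 -1.   ] x [-0.  0. -1.] F [0.1 0.2 0.4] w 0.0 q6 -0.42
```

Emit:
play_rows(plan="-1 0 0 -0.04 0 0 0;-1 0 0 -0.03 0 0 0;-1 0 0 0 0 0 0")

```text
t: 23.92
tool_pos: [0.6218, -0.0529, 0.0631]
ee_rot: [1.019, 1.32, -1.019]
ft_force: [-0.2, -0.7, -0.6]
width: -0.003
```

Emit:
play_rows(plan="-1 0 0 -0.04 0 0 0;-1 0 0 0 0 0 0")

```text
t: 24.18
tool_pos: [0.6214, -0.051, 0.0631]
ee_rot: [1.018, 1.319, -1.019]
ft_force: [-0.2, -2.0, 0.3]
width: -0.005
```

```bash
python3 -c "
from h import *;where()"
```

```text
t 24.18 jig mm [   4.  -109.6] z 63.1 tool z in jig [-0.004 -1.   ] x [ 0.    -0.001 -1.   ] F [-0.2 -2.   0.3] w -0.01 q6 -0.41
```

Emit:
play_rows(plan="-1 0 0 -0.02 0 0 0;-1 0 0 0 0 0 0")

```text
t: 24.42
tool_pos: [0.6213, -0.0509, 0.0632]
ee_rot: [1.017, 1.317, -1.019]
ft_force: [0.6, -5.2, -1.6]
width: -0.003
```

Emit:
play_rows(plan="-1 0 0 0.3 0 0 0;-1 -0.2 0 0.4 0 0 0;-1 -1 0 0.5 0 0 0;-1 -1 0 1 0 0 0;-1 -0.5 0 1 0 0 0;-1 0 0 1 0 0 0;-1 0 0 0 0 0 0")

```text
t: 25.3
tool_pos: [0.6797, -0.2789, 0.205]
ee_rot: [1.022, 1.312, -1.023]
ft_force: [-0.5, 0.1, -1.1]
width: 0.001
```

```bash
python3 -c "
from h import *;where()
import cv2
for n,(a,b,c,d) in dict(top=(140,250,165,300),side=(130,260,190,340)).items():
  g=get_image(n)['pixels'][:,:,::-1];cv2.imwrite(f'pics/{n}6.png',g);cv2.imwrite(f'pics/{n}6c.png',cv2.resize(g[a:b,c:d],None,fx=5.,fy=5. if n=='top' else 4.5,interpolation=2) if n=='top' else cv2.resize(g[a:b,c:d],None,fx=4.5,fy=4.5,interpolation=2))
"
```

```text
t 25.3 jig mm [   1.8 -344.8] z 205.0 tool z in jig [-0.01 -1.  ] x [ 0.003 -0.003 -1.   ] F [-0.5  0.1 -1.1] w 0.0 q6 -0.7
```

View pics/side6c.png

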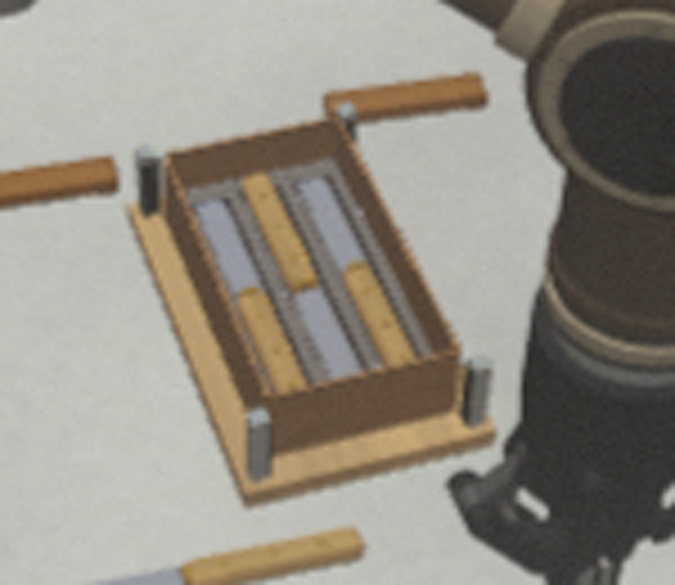

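View pics/top6.png

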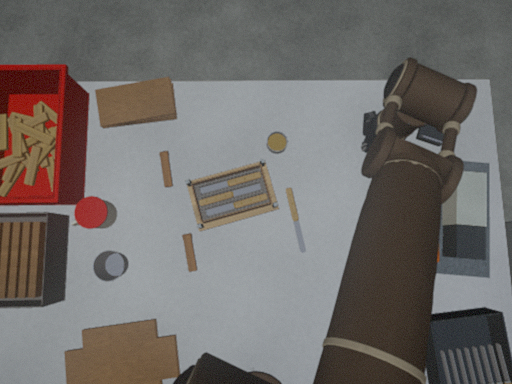

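```bash
python3 -c "
from h import *;print(robot.job_done());where()"
```

```text
the job is handed in; nothing more can be done
None
the job is handed in; nothing more can be done
```

I folded all four walls up to their stops with the shut fingertips, in the order back, front, left, right. I then backed the arm clear and handed the job in at about 25 s of the 61 s allowed.

- **One fault on the way:** my first push on the back wall was too high and jammed at about 22–24 N without folding it. I backed off, went in lower and followed the edge's arc, which worked.
- **Walls:** each one met its stop with 5–14 N. The last side and top views show a closed rectangular box with all four walls upright. I judged this by eye and by the stop contact, and did not measure the angles.
- **Jig pose:** the stops put the jig about 2 mm from where I first measured it in x and in y, within the calibration error.
- **Other things on the bench:** the knife, both handle blanks, both tins and the mug look where they were at the start. The arm hid the hammer in the last top view, so I did not check it there, but the tool never went near it at low height.
- **After the hand-in:** my last pose reading was refused, because nothing more can be read once the job is handed in. Just before that, the tool was at z = 205 mm with about 1 N on it, touching nothing.

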